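Draw out a damper rod to its sprung stop and hold it

TASK

Check the rebound stop of the tractor seat damper that stands upright in the holding block: grip the eye on top of the rod and draw the rod straight up until you feel it come against the sprung stop hidden inside the tube. Go on just far enough to feel a light, steady pull of about 8 N from the stop, on top of the rod's weight, and finish like that, still holding the rod up against the stop. Work slowly and in line with the tube so the rod does not bind, do not haul the stop through its spring travel, and leave the three lamps where they are.

Things in the scene. Friction and masses are not known exactly. Their poses are not given: they have to be found in the camera images.
- damper: Fixed. Square aluminium holding block (130 x 130 x 20 mm) carrying an upright black damper tube (52 mm outside diameter, yellow band) with a dark steel gland on top. Origin: centre of the block's underside, on the work surface; z up along the tube. Its place and yaw vary. Inside, the piston runs in a 33 mm bore up to a hidden sprung stop.
- gland (a point): Centre of the gland's top face, 180 mm above the damper's origin. The gland is 56 mm in diameter; the 16 mm rod comes out through its 17.4 mm bore, 32 mm long, and may stand up to 1 mm off centre.
- rod: Loose steel rod in the tube, 0.28 to 0.56 kg, bright 16 mm shaft, 30.4 mm piston (18 mm tall) below, eye on top; slides up and turns freely, drops home if let go. Origin: centre of the piston's underside, 28 mm above the damper's origin when home; z up the shaft, y the axis of the eye's hole. The piston meets the stop after 28 to 58 mm of travel, which can only be felt.
- eye (a point): Centre of the rod's eye, 187 mm above the rod's origin, 215 mm above the work surface when home. The eye is a flat bright steel disc with a black rubber bush, 36 mm in diameter, 18 mm thick along the rod's y axis: grip it from above across its two flat faces. When home, its lower edge is 17 mm above the gland.
- rebound_stop (a joint): How far the piston has pushed the hidden stop up from its rest, in m: 0 untouched, hard end at 0.018. The spring pushes back with 3 N at first contact and 1 N more for every mm (8 N at 0.005). It tells nothing of the stop's height before the piston touches it.
- tail_lamp: Loose bystander: round black tail lamp, 90 mm diameter, 50 mm tall, with a red lens. Origin: centre of its underside.
- headlamp: Loose bystander: bright metal headlamp insert lying with its blue-grey glass up, 124 mm diameter, 67 mm tall. Origin: centre of its underside.
- indicator: Loose bystander: orange indicator lamp on a black base, 68 mm diameter, 46 mm tall. Origin: centre of its underside.
Not all that is in view belongs to the job. Of the things that look like the rod, the smaller one is meant. Leave any red look-alike of the damper alone.

How it is judged (in metres and radians):
On the way:
1. the rod is drawn at least 10 mm up from home by the gripper, before it reaches the stop (z of rod in the frame of damper above 0.038 m and contact force between the fingers and rod above 1 N), for 0.1 s.
At the end, for the whole second after the job is handed in: The gripper holds the rod still and in line with the tube (within 0.04 rad), drawn up against the sprung stop so that the stop is pushed 1.5 to 10 mm (4.5 to 13 N) (value of joint rebound_stop between 0.0015 and 0.01 m and contact force between the fingers and rod above 1 N and z of rod in the frame of damper above 0.05 m and angle between the z axis of rod and the z axis of damper, either way round below 0.04 rad and linear speed of rod below 0.02 m/s); the arm keeps its last pose, push and grip.
It fails at once if the stop is hauled more than 14 mm through its spring travel (value of joint rebound_stop above 0.014 m).
It fails at once if the rod is forced against the bore or the stop with more than 50 N (contact force between rod and damper above 50 N).
It fails at once if a lamp is moved by more than 20 mm (distance of any of tail_lamp, headlamp, indicator from where it was at the start of the episode above 0.02 m).
It also fails if it takes over 51 s, if anything falls off the work surface, if the arm or the gripper's body presses on something with over 40 N, if the wrist force passes 120 N, or if a joint passes its speed limit or range.

ROBOT

A 6-joint arm with a two-finger parallel gripper is mounted at the origin on the work surface. World frame = base frame: x ahead of the robot, y to its left, z up, the work surface at z = 0. Lengths are in mm, angles in rad, forces in N, time in s.
With the tool pointing down it reaches from about 350 to 875 mm from the base axis. Payload 4.2 kg.
Tool frame: the origin (TCP) lies at the very end of the fingers, on their centre line; the grasp point (between the pads) lies 19 mm behind it; z points along the fingers, y is the line along which they close (so a half turn about z gives the same grasp; the last joint's range is limited). The gripper opens to 85 mm and grips with 20 to 120 N. Pads are 22 mm wide; open, the fingers measure 114 mm over their backs; the gripper's body (76 mm by 85 mm) begins 54 mm behind the grasp point. The pads swing forward as they close: fully open they stand 13 mm farther back than shut.
Start: joints at [-0.925, 0.385, 0.008, 0, -1.194, -0.259], TCP at [235.78, -578.798, 231.312] pointing down, gripper open.
Joint ranges: [-3.14, 3.14], [-1.21, 2.06], [-1.07, 1.41], [-3.16, 2.05], [-2.99, -0.16], [-3.1, 3.1]. Speed limits (rad/s): [2.79, 2.79, 3.14, 3.14, 3.14, 3.14].

INTERFACE

Orientations are given as a unit quaternion [x, y, z, w].
In Python, from bench import read_state, get_image, camera_model, job_done gives the robot as it stands.
- The arm moves only by the shell command python3 -m handwheel 'ROWS'. ROWS is JSON, a list of rows, each a list of 7 numbers: the shift along the tool's x, y, z in m, then the turn, a rotation vector about the tool's x, y, z in rad, then the gripper's target within -1 to 1 (fully open at 1, half-way at 0, shut at -1). In form: [[dx, dy, dz, wx, wy, wz, jaw], ...]. A call has 1 to 10 rows; each row is the pose to reach, as a shift and turn from the pose commanded when the call began, along the tool's axes at that moment; what a row does not reach only later rows make up. A row lasts 1/8 s, in which the tool goes at most 62.5 mm and 10.7 degrees, less where a joint would pass 70% of its speed; a pose out of reach is approached as far as the arm can. A call with a gripper value outside its range is refused whole. The fingers move at their own pace and stop on an object; the grip force is fixed at half the most. Time passes only in rows, so rows that repeat a pose let the fingers close. It gives the time, the measured TCP pose, the force, the opening and the grip force at its end, in the units of the state.
- read_state(): the state, without advancing time (a new reading comes with each control period).
- get_image(name): name is "scene" or "top" or "wrist"; returns (picture, depth): 384x512x3 uint8, blue, green, red; 384x512 float32, mm along the optical axis (not along the pixel's ray), 0 where there is no reading.
- camera_model(name): a dict with "K" (3x3 intrinsics, pixels), "rvec" (rotation vector, rad) and "tvec" (3), from world to camera coordinates, as OpenCV has them; the wrist camera has in their place "hand_eye" (4x4, takes a point from camera to tool coordinates, whose origin is the TCP and whose axes are the flange's). Camera axes: x right, y down, z forward; pixel columns grow to the right and rows downward; lengths in mm; the calibration is good to about 2 mm. A picture is of the moment at which its call begins: read the wrist's pose just before it. camera_model takes no time and is no camera call.
- job_done(): hands the job in; it is judged then, once.
The state is a dict: "clock": time; "joints": joint angles; "joint_vel": joint speeds; "joint_efforts": joint torques, N m; "position": TCP position; "ee_rot": TCP orientation; "contact_force": force on the tool from outside, world axes, zero at the start; "wrist_torque": the same for the moment, N m; "gripper_width": finger opening in mm; "grasp_force": force on a finger pad.
Only numpy, scipy, OpenCV 4.12 (cv2) and the standard library are available. Lean on these libraries where they do the work, as an engineer would, in place of code of your own. Each camera call takes 0.05 s, during which the arm holds its last target. There are 200 camera calls.

## Working session

There is one attempt and no reset: what is moved stays moved. The work goes in short steps, Python scripts to look and compute and a shell command to move; the robot and the scene stay as the last step left them, time stands still between calls to the robot, and variables do not carry over. Pictures are saved under pics/ and viewed, at most 10 in all, crops included, and the job is handed in when it is done.

```bash
mkdir -p pics
cat > h.py <<'E'
import numpy as np, cv2
from scipy.spatial.transform import Rotation as R
from bench import *
def cam(name):
    m=camera_model(name); K=np.array(m["K"])
    if "rvec" in m:
        Rm=cv2.Rodrigues(np.array(m["rvec"],float))[0]; return K,Rm.T,(-Rm.T@np.array(m["tvec"],float).ravel())
    s=read_state(); T=np.eye(4); T[:3,:3]=R.from_quat(s["ee_rot"]).as_matrix(); T[:3,3]=s["position"]
    T=T@np.array(m["hand_eye"]); return K,T[:3,:3],T[:3,3]
def pts(c,depth):
    K,A,o=c; v,u=np.mgrid[:384,:512]; d=np.stack([(u-K[0,2])/K[0,0],(v-K[1,2])/K[1,1],np.ones_like(u)],-1)*depth[...,None]
    return d@A.T+o
E
python3 - <<'E'
from h import *
ims=[]
for n in("scene","top"):
    c=cam(n);p,d=get_image(n);cv2.imwrite(f"pics/{n}0.png",p);np.savez(f"{n}0.npz",p=p,P=pts(c,d),d=d);print(n,c[2])
s=read_state();print(s["clock"],s["position"],s["ee_rot"],s["contact_force"],s["gripper_width"])
E
```

```text
scene [1196.49072991 -463.35573302  814.8159148 ]
top [ 384.1071678    47.26930912 1080.43614922]
0.1 [ 235.57200116 -578.33569406  230.32130878] [-1.92116840e-01  9.81371545e-01  9.71760624e-04 -2.57610564e-04] [0.88479141 0.66774744 0.05975407] 85.47305721143688
```

View pics/scene0.png

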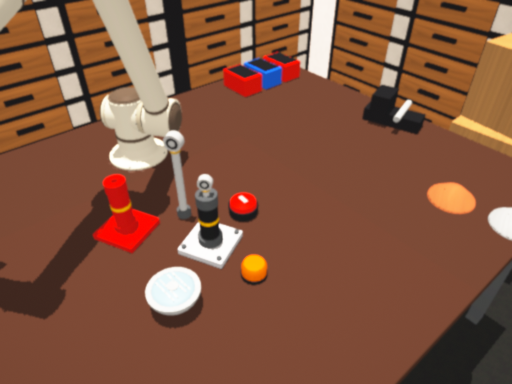

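View pics/top0.png

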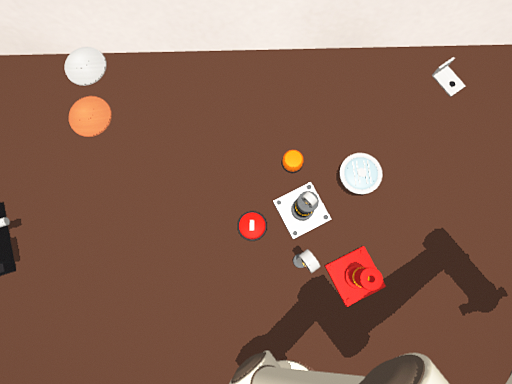

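The scene view shows the damper with its eye at about (205,183) and the block at (210,242). The taller look-alike rod stands towards the base, from (175,140) to (183,212). In the top view the block is at (302,210), the eye at (309,200), and the lamps at (252,226), (293,160) and (361,173).

Run:
```python
from h import *
for n,(u0,u1,v0,v1) in dict(top=(270,335,180,242),scene=(178,245,165,268)).items():
    z=np.load(n+"0.npz");P=z["P"];p=z["p"]
    sub=P[v0:v1,u0:u1].reshape(-1,3); col=p[v0:v1,u0:u1].reshape(-1,3)
    b=sub[(abs(sub[:,2]-20)<6)&(col.min(1)>130)]
    if len(b)>20:
        r=cv2.minAreaRect(b[:,:2].astype(np.float32)); print(n,"block",len(b),np.median(b[:,2]),r)
    g=sub[abs(sub[:,2]-180)<5]; print("gland",len(g),g.mean(0) if len(g) else 0, cv2.minEnclosingCircle(g[:,:2].astype(np.float32)) if len(g)>3 else 0)
    e=sub[(sub[:,2]>199)&(sub[:,2]<240)]
    print("eye",len(e),e.mean(0),e.min(0),e.max(0),cv2.minAreaRect(e[:,:2].astype(np.float32)))
    # horizontal principal
    w,V=np.linalg.eigh(np.cov((e-e.mean(0))[:,:2].T));print(w,V)
z=np.load("top0.npz");P=z["P"]
for nm,(u,v) in dict(tail=(245,230),head=(361,173),ind=(293,160)).items(): print(nm,P[v,u])
t=np.load("top0.npz")["P"][240:275,290:325].reshape(-1,3);t=t[t[:,2]>100];print("tall",t.mean(0),t.min(0),t.max(0))
a=np.load("scene0.npz")["p"][160:270,150:260];cv2.imwrite("pics/sc.png",cv2.resize(a,None,fx=5,fy=5,interpolation=cv2.INTER_CUBIC))
a=np.load("top0.npz")["p"][175:275,265:375];cv2.imwrite("pics/tc.png",cv2.resize(a,None,fx=5,fy=5,interpolation=cv2.INTER_CUBIC))
```

```text
top block 1185 19.876438322172362 ((530.3572998046875, -59.67919921875), (129.84371948242188, 130.0655517578125), 26.433422088623047)
gland 218 [526.14192443 -56.4433812  179.5971559 ] ((530.7487182617188, -59.72938537597656), 28.035615921020508)
eye 138 [528.80019954 -58.36899988 225.89322744] [512.27599428 -76.07650334 200.40397664] [547.04234213 -41.85716064 235.45238738] ((530.2625122070312, -59.59608459472656), (34.667659759521484, 19.100677490234375), 43.63880157470703)
[ 35.05634209 101.65476527] [[ 0.69727315 -0.71680552]
 [-0.71680552 -0.69727315]]
scene block 1140 19.33901240297712 ((498.25811767578125, -63.52088928222656), (193.8391571044922, 161.04087829589844), 26.424482345581055)
gland 233 [532.42521204 -65.33539978 179.25003317] ((473.7625732421875, -60.80284881591797), 86.9223861694336)
eye 205 [536.61931815 -64.67159281 219.71570558] [515.76821464 -80.0763982  199.12463453] [551.53006612 -43.18083361 233.85642335] ((532.5900268554688, -61.419525146484375), (34.26829528808594, 22.525487899780273), 43.14482879638672)
[30.69085565 92.62481214] [[-0.77553627  0.63130301]
 [ 0.63130301  0.77553627]]
tail [469.50451202 109.29352013  46.79075134]
head [ 630.56930654 -232.29228728   67.08113772]
ind [679.37659954 -36.47411857  45.08722584]
tall [379.62357846 -45.72338828 275.13092227] [353.02196562 -71.28486136 106.52863625] [ 404.59361198   47.26930912 1080.43614922]
```

View pics/sc.png

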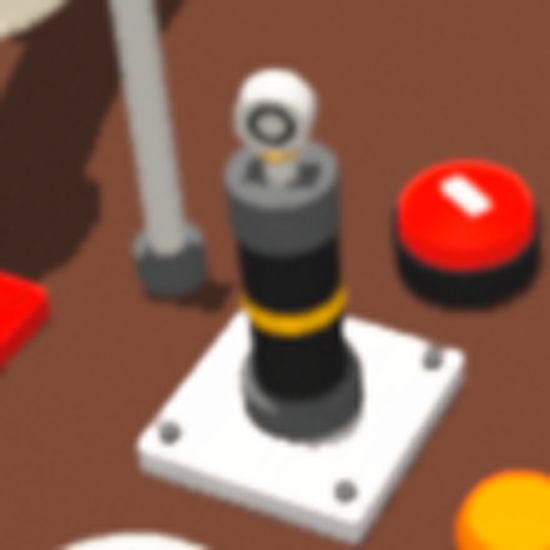

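View pics/tc.png

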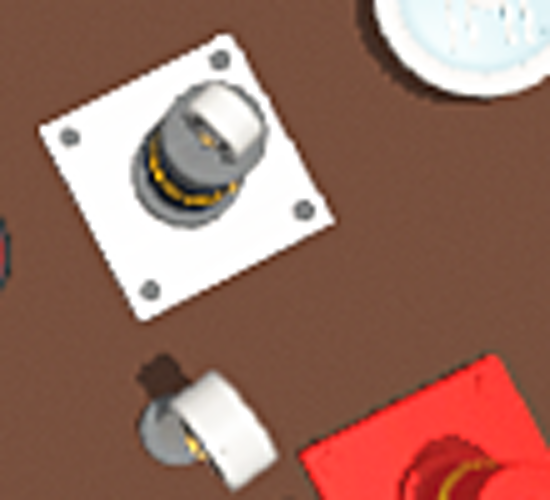

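The block comes out at 129.8 x 130.1 mm with its top at z = 19.9. Its centre is (530.4, -59.7), and the gland circle agrees, as does the eye footprint of 34.7 x 19.1 mm. The disc's flat lies along 43.6°, so tool y has to go to 133.6°, which is a turn of about -0.374 rad about tool z. I'll rise first, then move over it.

```bash
python3 -m handwheel '[[0,0,-0.05,0,0,0,1],[0,0,-0.09,0,0,0,1],[-0.047,0.037,-0.09,0,0,-0.05,1],[-0.094,0.074,-0.09,0,0,-0.1,1],[-0.14,0.111,-0.09,0,0,-0.15,1],[-0.187,0.148,-0.09,0,0,-0.2,1],[-0.234,0.185,-0.09,0,0,-0.25,1],[-0.281,0.222,-0.09,0,0,-0.3,1],[-0.328,0.259,-0.09,0,0,-0.374,1],[-0.328,0.259,-0.09,0,0,-0.374,1]]'
python3 - <<'E'
from h import *
s=read_state();Rm=R.from_quat(s["ee_rot"]).as_matrix();print(s["clock"],s["position"],s["joints"],s["contact_force"],Rm.T@(np.array([530.3,-59.7,300])-s["position"]),np.degrees(np.arctan2(Rm[1,1],Rm[0,1])))
E
```

```text
clock: 1.35
position: [443.2, -212.1, 320.9]
ee_rot: [-0.374, 0.927, 0.0, -0.0]
contact_force: [0.5, -0.6, -0.7]
gripper_width: 85.7
grasp_force: 0.0
1.35 [ 443.1811378  -212.07258934  320.85261311] [-1.15440815e-01  9.95032315e-02 -1.49758384e-01 -6.46490284e-04
 -1.32219489e+00 -6.88052767e-01] [ 0.5218314  -0.62539715 -0.71374709] [-168.47421388   49.20589658   20.90819472] 133.95408480781148
```

```bash
python3 -m handwheel '[[-0.05,0.015,0,0,0,0,1],[-0.1,0.029,0,0,0,0,1],[-0.15,0.044,0,0,0,0,1],[-0.168,0.049,0.01,0,0,0.006,1],[-0.168,0.049,0.02,0,0,0.006,1],[-0.168,0.049,0.02,0,0,0.006,1],[-0.168,0.049,0.02,0,0,0.006,1]]'
cat > w.py <<'E'
from h import *
import sys
s=read_state();Rm=R.from_quat(s["ee_rot"]).as_matrix();c=cam("wrist");p,d=get_image("wrist");cv2.imwrite(f"pics/{sys.argv[1]}.png",p)
P=pts(c,d).reshape(-1,3);print(s["clock"],s["position"],s["contact_force"],"err",Rm.T@(np.array([530.3,-59.7,198])-s["position"]),np.degrees(np.arctan2(Rm[1,1],Rm[0,1])))
near=np.hypot(P[:,0]-530,P[:,1]+60)<70
g=P[near&(abs(P[:,2]-180)<4)];e=P[near&(P[:,2]>200)&(P[:,2]<240)]
if len(g)>20: print("gland",len(g),cv2.minEnclosingCircle(g[:,:2].astype(np.float32)))
if len(e)>20: print("eye",len(e),e[:,2].max(),cv2.minAreaRect(e[:,:2].astype(np.float32)),"tool-y range",np.percentile(((e-s["position"])@Rm)[:,1],[0,2,50,98,100]))
E
python3 w.py w1
```

```text
clock: 2.22
position: [529.3, -65.1, 301.6]
ee_rot: [-0.368, 0.93, -0.0, 0.0]
contact_force: [0.4, 0.3, -0.2]
gripper_width: 85.3
grasp_force: 0.0
2.225 [529.30862826 -65.1159613  301.6446914 ] [ 0.40236976  0.31649228 -0.18168692] err [ -4.42167903   3.31595959 103.64357519] 133.1496246930053
gland 2314 ((531.110595703125, -60.849143981933594), 27.886518478393555)
eye 1319 234.63465958646657 ((530.8526611328125, -61.09037780761719), (35.29021453857422, 17.958721160888672), 44.11481475830078) tool-y range [-7.10809455 -6.81228327  1.92773991 10.56816503 11.09828848]
```

View pics/w1.png

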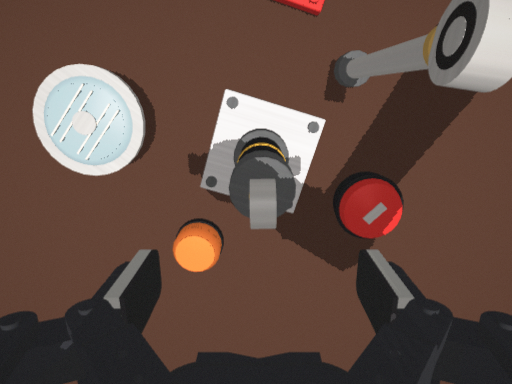

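The wrist view shows the eye at about (263,203), between the fingers. The tall look-alike at (460,40) and the lamps are clear of the gripper. The wrist depth gives an eye 35.3 x 18.0 mm at 44.1°, off by about (-3.9, +2.0) mm in tool axes. I'll correct that and descend.

```bash
python3 -m handwheel '[[-0.004,0.0022,0,0,0,-0.015,1],[-0.004,0.0022,0.02,0,0,-0.015,1],[-0.004,0.0022,0.04,0,0,-0.015,1],[-0.004,0.0022,0.055,0,0,-0.015,1],[-0.004,0.0022,0.07,0,0,-0.015,1],[-0.004,0.0022,0.08,0,0,-0.015,1],[-0.004,0.0022,0.085,0,0,-0.015,1],[-0.004,0.0022,0.085,0,0,-0.015,1],[-0.004,0.0022,0.085,0,0,-0.015,1]]'
python3 w.py w2
```

```text
clock: 3.4
position: [531.5, -59.5, 216.9]
ee_rot: [-0.376, 0.927, -0.0, 0.001]
contact_force: [0.2, -0.8, 0.5]
gripper_width: 85.5
grasp_force: 0.0
3.4 [531.52683633 -59.52924731 216.88860393] [ 0.17990626 -0.75607984  0.54407362] err [ 1.01653016  0.74742484 18.88707666] 134.11437521318845
gland 4639 ((531.3018188476562, -60.8491325378418), 27.94506072998047)
eye 4234 239.99579922543506 ((530.681884765625, -61.88587951660156), (34.14629364013672, 111.790771484375), 44.68721389770508) tool-y range [-57.06112634 -47.51601212  -0.96136257  44.84909321  54.73978691]
```

```bash
cat > v.py <<'E'
from h import *
sp=[]
s=read_state();Rm=R.from_quat(s["ee_rot"]).as_matrix();m=camera_model("wrist");H=np.array(m["hand_eye"])
p,d=get_image("wrist");cv2.imwrite("pics/w3.png",p)
P=pts((np.array(m["K"]),H[:3,:3],H[:3,3]),d).reshape(-1,3)  # tool coordinates
zt=s["position"][2]; h=zt-P[:,2]
e=P[(d.ravel()>0)&(np.hypot(P[:,0],P[:,1])<25)&(h>202)&(h<240)]
print(s["clock"],s["position"],len(e),h[(np.hypot(P[:,0],P[:,1])<25)].max())
print("y",np.percentile(e[:,1],[0,1,50,99,100]),"x",np.percentile(e[:,0],[0,1,50,99,100]),cv2.minAreaRect(e[:,:2].astype(np.float32)))
g=P[(abs(h-180)<4)&(np.hypot(P[:,0],P[:,1])<40)];print("gland",cv2.minEnclosingCircle(g[:,:2].astype(np.float32)))
E
python3 v.py
```

```text
3.45 [531.51082749 -59.48935737 216.88708317] 3231 308.4694000160462
y [-9.92562812 -9.74827617 -0.96067593  7.95077105  8.16755425] x [-14.73526053 -12.34568454   8.37636961  18.84662099  19.3336933 ] ((2.321371078491211, -0.8880701065063477), (18.05682945251465, 34.078758239746094), 89.7886962890625)
gland ((1.3167821168899536, -0.836975634098053), 27.899171829223633)
```

View pics/w3.png

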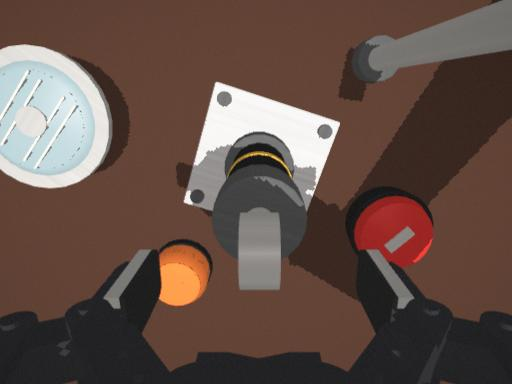

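The eye is square to the pads (0.2°) and about 1 mm off centre in both axes. I'll make a small correction, lower to the grasp height, and close part way.

```bash
python3 -m handwheel '[[0.0012,-0.0005,0.006,0,0,0,1],[0.0012,-0.0005,0.012,0,0,0,0.7],[0.0012,-0.0005,0.018,0,0,0,0.3],[0.0012,-0.0005,0.018,0,0,0,0],[0.0012,-0.0005,0.018,0,0,0,-0.3],[0.0012,-0.0005,0.018,0,0,0,-0.45],[0.0012,-0.0005,0.018,0,0,0,-0.45],[0.0012,-0.0005,0.018,0,0,0,-0.45]]'; python3 v.py
```

```text
clock: 4.5
position: [530.7, -60.7, 198.4]
ee_rot: [-0.375, 0.927, -0.0, 0.0]
contact_force: [-0.7, -0.0, 0.2]
gripper_width: 23.2
grasp_force: 0.0
4.5 [530.67594866 -60.71456324 198.42043428] 7661 288.5327068806065
y [-24.14287059 -23.05999757  -0.25705804  22.94745684  24.25684174] x [-13.71241653 -11.65926677   7.40693884  17.38931812  17.95746495] ((2.1039438247680664, 0.09437942504882812), (48.395145416259766, 31.579866409301758), 89.44554138183594)
gland ((0.8609898090362549, -0.6286964416503906), 27.770998001098633)
```

View pics/w3.png

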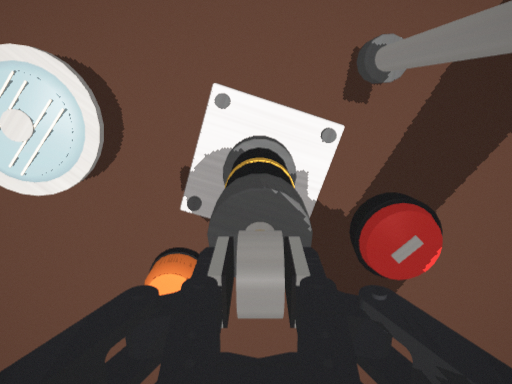

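The fingers straddle the eye at columns 237–285, with pads at about 232 and 289 and near-equal gaps of 4–5 px. There is no contact yet, so I'll close gently.

```bash
python3 -m handwheel '[[0,0,0,0,0,0,-0.5],[0,0,0,0,0,0,-0.53],[0,0,0,0,0,0,-0.55],[0,0,0,0,0,0,-0.57],[0,0,0,0,0,0,-0.58]]'
```

```text
clock: 5.18
position: [530.5, -60.7, 198.3]
ee_rot: [-0.375, 0.927, 0.0, -0.0]
contact_force: [0.3, 0.6, 0.3]
gripper_width: 17.9
grasp_force: 2.5
```

```bash
python3 -m handwheel '[[0,0,0,0,0,0,-0.6],[0,0,0,0,0,0,-0.63],[0,0,0,0,0,0,-0.7],[0,0,0,0,0,0,-0.8],[0,0,0,0,0,0,-1],[0,0,0,0,0,0,-1]]'
```

```text
clock: 5.92
position: [530.6, -60.7, 198.4]
ee_rot: [-0.375, 0.927, 0.0, 0.0]
contact_force: [-0.7, 0.5, 2.6]
gripper_width: 17.4
grasp_force: 59.0
```

```bash
python3 -m handwheel '[[0,0,-0.001,0,0,0,-1],[0,0,-0.003,0,0,0,-1],[0,0,-0.005,0,0,0,-1],[0,0,-0.007,0,0,0,-1],[0,0,-0.009,0,0,0,-1],[0,0,-0.011,0,0,0,-1],[0,0,-0.013,0,0,0,-1],[0,0,-0.014,0,0,0,-1],[0,0,-0.014,0,0,0,-1]]'; python3 -c "
from h import *
s=read_state();print(s['contact_force'],s['wrist_torque'],s['position'],s['ee_rot'],s['gripper_width'])"
```

```text
clock: 7.05
position: [530.7, -60.7, 212.4]
ee_rot: [-0.375, 0.927, -0.0, 0.0]
contact_force: [-0.1, 1.4, -4.6]
gripper_width: 17.8
grasp_force: 58.6
[-0.10578523  1.44349503 -4.6223163 ] [ 0.01099034 -0.01100438 -0.01313418] [530.67290699 -60.71824524 212.42147987] [-3.75484785e-01  9.26828552e-01 -2.96552845e-05  1.03893332e-04] 17.797168905318525
```

The rod is moving: 14 mm up with a weight of about 4.6 N and little side load. I'll take it to 25 mm, then go on in small steps.

```bash
python3 -m handwheel '[[0,0,-0.002,0,0,0,-1],[0,0,-0.004,0,0,0,-1],[0,0,-0.006,0,0,0,-1],[0,0,-0.008,0,0,0,-1],[0,0,-0.010,0,0,0,-1],[0,0,-0.011,0,0,0,-1],[0,0,-0.011,0,0,0,-1],[0,0,-0.011,0,0,0,-1]]'; python3 -m handwheel '[[0,0,0,0,0,0,-1]]';python3 -m handwheel '[[0,0,-0.001,0,0,0,-1],[0,0,-0.002,0,0,0,-1],[0,0,-0.002,0,0,0,-1]]';python3 -m handwheel '[[0,0,-0.001,0,0,0,-1],[0,0,-0.002,0,0,0,-1],[0,0,-0.002,0,0,0,-1]]'
```

```text
clock: 8.05
position: [530.6, -60.7, 223.2]
ee_rot: [-0.375, 0.927, 0.0, -0.0]
contact_force: [0.1, 0.8, -4.9]
gripper_width: 17.3
grasp_force: 58.6
clock: 8.18
position: [530.6, -60.7, 223.2]
ee_rot: [-0.375, 0.927, 0.0, -0.0]
contact_force: [0.1, -0.1, -5.1]
gripper_width: 17.5
grasp_force: 58.6
clock: 8.55
position: [530.7, -60.7, 225.5]
ee_rot: [-0.375, 0.927, -0.0, 0.0]
contact_force: [-0.1, 0.2, -4.9]
gripper_width: 17.5
grasp_force: 58.6
clock: 8.93
position: [530.7, -60.7, 227.4]
ee_rot: [-0.375, 0.927, -0.0, 0.0]
contact_force: [-0.5, -0.2, -4.2]
gripper_width: 17.3
grasp_force: 58.6
```

The baseline is about -4.8 N. I'll do three 2 mm steps per turn, so even contact on the first step stays below 6 mm.

```bash
for i in 1; do python3 -m handwheel '[[0,0,-0.001,0,0,0,-1],[0,0,-0.002,0,0,0,-1],[0,0,-0.002,0,0,0,-1]]'; done | grep -E "pos|cont"; python3 -m handwheel '[[0,0,-0.001,0,0,0,-1],[0,0,-0.002,0,0,0,-1],[0,0,-0.002,0,0,0,-1]]'| grep -E "pos|cont"; python3 -m handwheel '[[0,0,-0.001,0,0,0,-1],[0,0,-0.002,0,0,0,-1],[0,0,-0.002,0,0,0,-1]]'| grep -E "pos|cont"
```

```text
position: [530.7, -60.7, 229.5]
contact_force: [-0.4, 0.5, -4.4]
position: [530.7, -60.7, 231.4]
contact_force: [0.1, 0.5, -5.0]
position: [530.7, -60.7, 233.5]
contact_force: [0.6, -0.3, -5.4]
```

```bash
python3 -m handwheel '[[0,0,-0.001,0,0,0,-1],[0,0,-0.002,0,0,0,-1],[0,0,-0.002,0,0,0,-1]]'| grep -E "pos|cont"; python3 -m handwheel '[[0,0,-0.001,0,0,0,-1],[0,0,-0.002,0,0,0,-1],[0,0,-0.002,0,0,0,-1]]'| grep -E "pos|cont"; python3 -m handwheel '[[0,0,-0.001,0,0,0,-1],[0,0,-0.002,0,0,0,-1],[0,0,-0.002,0,0,0,-1]]'| grep -E "pos|cont"
```

```text
position: [530.7, -60.7, 235.5]
contact_force: [-0.6, 0.5, -4.8]
position: [530.7, -60.7, 237.4]
contact_force: [0.7, -0.6, -3.9]
position: [530.7, -60.7, 239.4]
contact_force: [-0.6, 0.2, -4.7]
```

```bash
python3 -m handwheel '[[0,0,-0.001,0,0,0,-1],[0,0,-0.002,0,0,0,-1],[0,0,-0.002,0,0,0,-1]]'| grep -E "pos|cont"; python3 -m handwheel '[[0,0,-0.001,0,0,0,-1],[0,0,-0.002,0,0,0,-1],[0,0,-0.002,0,0,0,-1]]'| grep -E "pos|cont"; python3 -m handwheel '[[0,0,-0.001,0,0,0,-1],[0,0,-0.002,0,0,0,-1],[0,0,-0.002,0,0,0,-1]]'| grep -E "pos|cont"
```

```text
position: [530.7, -60.7, 241.5]
contact_force: [0.5, 0.6, -4.5]
position: [530.7, -60.7, 243.5]
contact_force: [-0.0, 0.6, -5.1]
position: [530.7, -60.7, 245.4]
contact_force: [-0.1, 0.1, -4.6]
```

```bash
python3 -m handwheel '[[0,0,-0.001,0,0,0,-1],[0,0,-0.002,0,0,0,-1],[0,0,-0.002,0,0,0,-1]]'| grep -E "pos|cont"; python3 -m handwheel '[[0,0,-0.001,0,0,0,-1],[0,0,-0.002,0,0,0,-1],[0,0,-0.002,0,0,0,-1]]'| grep -E "pos|cont"; python3 -m handwheel '[[0,0,-0.001,0,0,0,-1],[0,0,-0.002,0,0,0,-1],[0,0,-0.002,0,0,0,-1]]'| grep -E "pos|cont"
```

```text
position: [530.7, -60.7, 247.4]
contact_force: [0.1, 0.1, -5.0]
position: [530.7, -60.7, 249.5]
contact_force: [0.1, -0.3, -4.2]
position: [530.7, -60.7, 251.4]
contact_force: [-0.2, -0.7, -4.9]
```

```bash
python3 -m handwheel '[[0,0,-0.001,0,0,0,-1],[0,0,-0.002,0,0,0,-1],[0,0,-0.002,0,0,0,-1]]'| grep -E "pos|cont|wid"; python3 -m handwheel '[[0,0,-0.001,0,0,0,-1],[0,0,-0.002,0,0,0,-1],[0,0,-0.002,0,0,0,-1]]'| grep -E "pos|cont"; python3 -m handwheel '[[0,0,-0.001,0,0,0,-1],[0,0,-0.002,0,0,0,-1],[0,0,-0.002,0,0,0,-1]]'| grep -E "pos|cont|clock"
```

```text
position: [530.4, -60.7, 252.7]
contact_force: [1.5, -0.4, -10.2]
gripper_width: 16.9
position: [530.4, -60.7, 254.9]
contact_force: [1.2, 0.1, -11.0]
clock: 14.55
position: [530.4, -60.7, 256.9]
contact_force: [1.8, 0.0, -12.9]
```

Contact came between 251.4 and 252.7 mm. The pull is now about 12.9 N, 8.1 N of it above the rod's weight of 4.75 N. I'll hold and average.

```bash
for k in 1; do python3 -m handwheel '[[0,0,0,0,0,0,-1],[0,0,0,0,0,0,-1],[0,0,0,0,0,0,-1],[0,0,0,0,0,0,-1]]'; done; python3 -m handwheel '[[0,0,0,0,0,0,-1],[0,0,0,0,0,0,-1]]'|grep cont; python3 -m handwheel '[[0,0,0,0,0,0,-1],[0,0,0,0,0,0,-1]]'|grep cont
python3 - <<'E'
from h import *
c=cam("scene");p,d=get_image("scene");P=pts(c,d).reshape(-1,3)
e=P[(np.hypot(P[:,0]-530,P[:,1]+60)<16)&(P[:,2]>183)&(P[:,2]<245)];print("rod",len(e),np.round(e[:,2].min()),np.percentile(e[:,2],95))
cv2.imwrite("pics/end.png",cv2.resize(p[130:310,120:300],None,fx=3,fy=3))
E
```

```text
clock: 15.05
position: [530.4, -60.7, 257.2]
ee_rot: [-0.375, 0.927, 0.0, -0.0]
contact_force: [-0.3, 0.1, -13.1]
gripper_width: 17.1
grasp_force: 58.7
contact_force: [0.9, 0.1, -14.6]
contact_force: [0.9, 0.6, -13.3]
rod 139 183.0 241.78567258018478
```

View pics/end.png

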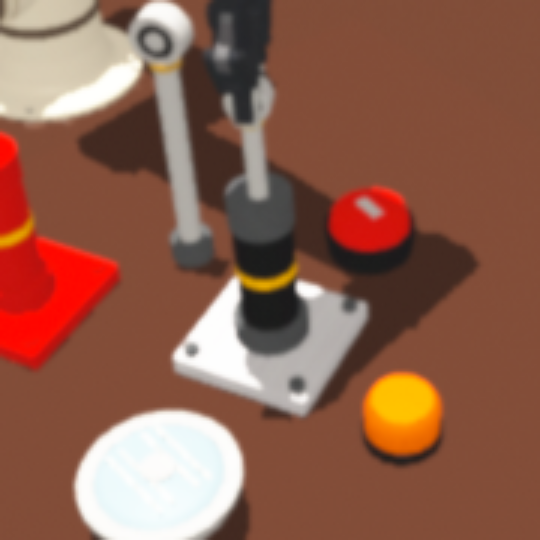

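The crop shows the rod drawn up upright, with the fingers on the eye at (255,95) and the lamps in place. The steady pull averages about 13.5 N, so roughly 8.7 N comes from the stop, inside the window. I'm handing it in.

```bash
python3 -c "
from bench import *
print(job_done())"
```

```text
the job is handed in; nothing more can be done
None
```

The job is handed in with the rod held upright against the rebound stop, met after about 54 mm of travel, at a steady pull of roughly 8–9 N above its weight; the lamps looked in place and no verdict came back.

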